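# Level the roll-over fixture and push its lock bar through

## Robot

A 6-joint arm with a two-finger parallel gripper is mounted at the origin on the work surface. World frame = base frame: x ahead of the robot, y to its left, z up, the work surface at z = 0. Lengths are in m, angles in rad, forces in N, time in s.
With the tool pointing down it reaches from about 0.4 to 0.825 m from the base axis. Payload 7 kg.
Tool frame: the origin (TCP) lies at the very end of the fingers, on their centre line; the grasp point (between the pads) lies 19 mm behind it (tcp_to_grasp is the distance from the TCP to the grasp point, in m); x points along the fingers, z is the direction in which the jaws open and shut, and the axes are right-handed (so a half turn about x gives the same grasp; the last joint's range is limited). The gripper opens to 88 mm and grips with 3 to 60 N. Pads are 19 mm wide; open, the fingers measure 130 mm over their backs; the gripper's body (78 mm by 193 mm) begins 47 mm behind the grasp point.
Start: joints at [-0.926, 0.359, 0.012, 0, -1.224, -0.288], TCP at [0.236, -0.632, 0.197] pointing down, gripper open.
Joint ranges: [-3.07, 3.07], [-1.43, 2.12], [-1.02, 1.25], [-3.03, 1.67], [-3.05, -0], [-3.03, 3.03]. Speed limits (rad/s): [2.39, 2.39, 3.01, 3.14, 3.14, 3.14].

## Interface

Orientations are given as [roll, pitch, yaw] about the fixed x, y, z axes, in that order (R = Rz(yaw) Ry(pitch) Rx(roll)).
In Python, from station import get_state, grab_frame, job_done, tcp_to_grasp gives the robot as it stands. The module is installed in compiled form; this text tells all that it offers.
- The arm moves only by the shell command python3 -m crank 'ROWS' [FORCE]. ROWS is JSON, a list of rows, each a list of 7 numbers: the shift along the tool's x, y, z in m, then the turn, a rotation vector about the tool's x, y, z in rad, then the opening, from 0 (shut) to 1 (fully open). In form: [[x, y, z, wx, wy, wz, fingers], ...]. A call has 1 to 10 rows; each row is the pose to reach, as a shift and turn from the pose commanded when the call began, along the tool's axes at that moment; what a row does not reach only later rows make up. A row lasts 1/8 s, in which the tool goes at most 62.5 mm and 10.7 degrees, less where a joint would pass 70% of its speed; a pose out of reach is approached as far as the arm can. A call with a gripper value outside its range is refused whole. The fingers move at their own pace and stop on an object; FORCE is the grip in N (left out, the last holds). Time passes only in rows, so rows that repeat a pose let the fingers close. It gives the time, the measured TCP pose, the force and the opening at its end, in the units of the state.
- get_state(): the state, without advancing time (a new reading comes with each control period).
- grab_frame(name): name is "side" or "top"; returns a dict with "pixels" (400x640x3 uint8, red, green, blue), "vfov" (degrees; the focal length in pixels is half the picture's height over the tangent of half this angle, whatever the lens; pixels are square), "cx", "cy" (the principal point, pixels), "k1" (the pictures are not rectified: a ray, as slopes to the right and down, at radius r is drawn at 1 + k1 r^2 times it, then the intrinsics apply), "extrinsics" (4x4, takes a point from world to camera coordinates). Camera axes: x right, y up, looking along -z (the intrinsics and any distortion apply to the point x, -y, -z); pixel columns grow to the right and rows downward; lengths in m; the calibration is good to about 2 mm. A picture is of the moment at which its call begins. There is no depth.
- job_done(): hands the job in, once; it reports no verdict.
The state is a dict: "t": time; "q": joint angles; "qd": joint speeds; "joint_efforts": joint torques, N m; "eef_pos": TCP position; "ee_rot": TCP orientation; "force": force on the tool from outside, world axes, zero at the start; "moment": the same for the moment, N m; "width": finger opening in m.
Only numpy, scipy, OpenCV 4.12 (cv2) and the standard library are available. Lean on these libraries where they do the work, as an engineer would, in place of code of your own. Each camera call takes 0.05 s, during which the arm holds its last target.

## Task

The roll-over fixture on the bench has been left tipped and unlocked. Press on its hand bar to turn the locking disc until the panel is level and the slot in the disc stands in line with the lock bar, then push the lock bar through the slot by its black head until the head is seated against the guide. Keep off the white panel, whose bond is fresh, and leave the bottle, tape and brush where they are.

Things in the scene. Friction and masses are not known exactly. Their poses are not given: they have to be found in the camera images.
- fixture: Bench roll-over fixture, fixed; origin on the table below the shaft, at the disc's mid-plane. x: away from the robot, across the shaft; y: along the shaft to the lock bar's head. Base 170 by 470 mm (y -400 to +70). The disc turns between two plates 243 mm high, 70 mm wide in x, at y 18 to 30 and -30 to -18; tailstock 180 mm high at y -382. Only a tipped hand bar stands higher than 243 mm
- shaft_mid (a point): point on the shaft axis at the mid-plane of the disc, 150 mm above the table; fixed
- disc (a joint): angle of the steel locking disc (diameter 160, 14 mm thick), turning as one with hand bars, cradle and panel. 0 rad = panel level, slot straight up, in line with the bar. Positive = hand bar on the robot's side raised, slot leaning away from the robot. Range -1.0 to 1.0, starts 0.4 to 0.95. Stays where left; needs about 0.4 Nm (3 to 4 N on a grip). No stop at 0: it can be pressed past
- slot (a point): centre of the disc's only slot, 66 mm from the shaft axis: 22 mm wide, open at the rim, about 30 mm deep, right through the disc. Straight up it is in line with the 16 mm lock bar (3 mm play each side; the bar's round nose still finds its way in if the slot is 4 mm off)
- near_grip (a point): middle of the black round grip (20 mm diameter, from 95 to 155 mm off the shaft axis) of the hand bar on the robot's side, 125 mm from the shaft axis, in the plane of disc and panel; the raised one, pressed down along its arc about the shaft. Level, its middle is 150 mm above the table
- far_grip (a point): the same on the opposite hand bar
- lockbar (a joint): travel of the lock bar in m: 0 = drawn out, 0.050 = fully home (head seated on the guide bush, nose through the disc and in the inner headstock plate). Starts between 0 and 0.006. Stays where it is left, slides with about 4 N; the face of the disc stops it at about 0.009 if the slot is not in line
- bar_head (a point): centre of the outer face of the lock bar's black mushroom head (30 mm diameter, 14 mm thick), 216 mm above the table; moves with the bar. Push it along the fixture's -y. With the bar fully home it is at the fixture's y = +74 mm
- guide_face (a point): centre of the outer end face of the dark steel guide bush (32 mm diameter) in which the bar slides, 216 mm above the table; the head's inner face meets it when the bar is home
- panel: white composite panel 150 by 250 by 10 mm with black edge brackets, screwed in the cradle; origin at its centre, on the shaft axis, 200 mm from the disc towards the tailstock (its end is 75 mm from the disc's mid-plane). Not to be touched
- bottle: loose white bottle with a red cap, 72 mm diameter, 170 mm high, standing; origin at the centre of its underside. Leave alone
- tape: loose roll of red tape lying flat, 104 mm outer diameter, 25 mm high; origin at the centre of its underside. Leave alone
- brush: loose brush 200 mm long lying on the table between the robot and the fixture; origin about half-way along it, at the table. Leave alone

How it is judged:
On the way:
1. the disc's slot is brought into line with the lock bar (value of joint disc between -0.1 and 0.1 rad), for 0.1 s.
At the end, for the whole second after the job is handed in: The lock bar is through the disc's slot and within 5 mm of fully home, the disc is within 0.07 rad of level, and both are at rest (value of joint lockbar above 0.045 m and value of joint disc between -0.07 and 0.07 rad and velocity of joint disc between -0.05 and 0.05 rad/s and velocity of joint lockbar between -0.01 and 0.01 m/s); the robot touches nothing.
It fails at once if the white panel is touched by the robot (contact force between any of the fingers, the arm and panel above 0.5 N).
It fails at once if the bottle, tape or brush is moved or lifted by more than 20 mm, or the bottle is tipped (distance of any of bottle, tape, brush from where it was at the start of the episode above 0.02 m or angle between bottle's own z axis and vertical above 0.3 rad).
It also fails if it takes over 58 s, if anything falls off the work surface, if the arm or the gripper's body presses on something with over 40 N, if the wrist force passes 120 N, or if a joint passes its speed limit or range.

## Working session

There is one attempt and no reset: what is moved stays moved. The work goes in short steps, Python scripts to look and compute and a shell command to move; the robot and the scene stay as the last step left them, time stands still between calls to the robot, and variables do not carry over. Pictures are saved under pics/ and viewed, and the job is handed in when it is done.

```bash
mkdir -p pics; cat > h.py <<'E'
import numpy as np, cv2
from station import get_state, grab_frame
def snap(n,f):
    d=grab_frame(n); cv2.imwrite(f,cv2.cvtColor(d["pixels"],cv2.COLOR_RGB2BGR))
    np.savez(f.replace('.png','.npz'),**d); return d
def K(d):
    f=200/np.tan(np.radians(float(d["vfov"]))/2); return np.array([[f,0,float(d["cx"])],[0,f,float(d["cy"])],[0,0,1]]), np.array([float(d["k1"]),0,0,0])
def ray(d,p):
    k,D=K(d); u=cv2.undistortPoints(np.array([[p]],float),k,D)[0,0]
    E=d["extrinsics"]; R=E[:3,:3]; o=-R.T@E[:3,3]; v=R.T@np.array([u[0],-u[1],-1]); return o,v/np.linalg.norm(v)
def plane(d,p,z):
    o,v=ray(d,p); return o+v*(z-o[2])/v[2]
def tri(rs):
    A=np.zeros((3,3));b=np.zeros(3)
    for o,v in rs:
        P=np.eye(3)-np.outer(v,v);A+=P;b+=P@o
    x=np.linalg.solve(A,b); return x,[np.linalg.norm(np.cross(x-o,v)) for o,v in rs]
def proj(d,X):
    E=d["extrinsics"];c=E[:3,:3]@np.array(X)+E[:3,3];k,D=K(d)
    return cv2.projectPoints(np.array([[c[0],-c[1],-c[2]]]),np.zeros(3),np.zeros(3),k,D)[0].ravel()
def load(f): return dict(np.load(f))
E
python3 - <<'E'
from h import *
for n in("side","top"):
    d=snap(n,f"pics/{n}0.png"); E=d["extrinsics"];print(n,d["vfov"],d["k1"],-E[:3,:3].T@E[:3,3])
s=get_state();print({k:np.round(v,3) for k,v in s.items()})
E
```

```text
side 48.91362131425414 -0.11806435324423177 [-0.21274215  0.90908686  0.78301046]
top 47.582289921703094 0.039334209579271355 [0.32175618 0.06115258 1.57882831]
{'t': np.float64(0.1), 'q': array([-0.926,  0.359,  0.011, -0.   , -1.224, -0.288]), 'qd': array([-0.001, -0.002,  0.003,  0.002, -0.001,  0.   ]), 'joint_efforts': array([-3.0000e-03, -5.8416e+01,  2.9375e+01,  7.0160e+00,  1.0000e-02,
       -0.0000e+00]), 'eef_pos': array([ 0.236, -0.632,  0.196]), 'ee_rot': array([0.097, 1.569, 2.024]), 'force': array([-0.211,  0.619, -0.403]), 'moment': array([-0.022,  0.019,  0.016]), 'width': np.float64(0.087)}
```

View pics/side0.png

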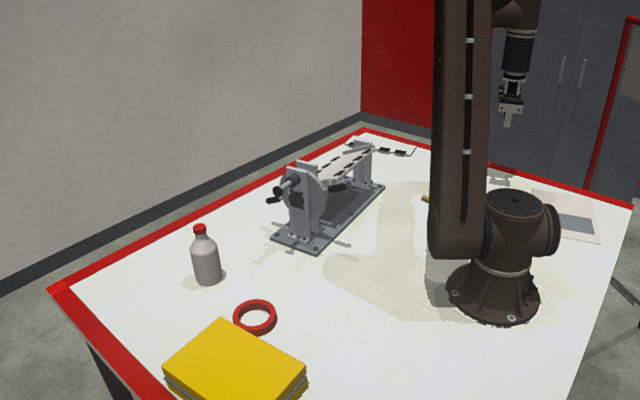

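View pics/top0.png

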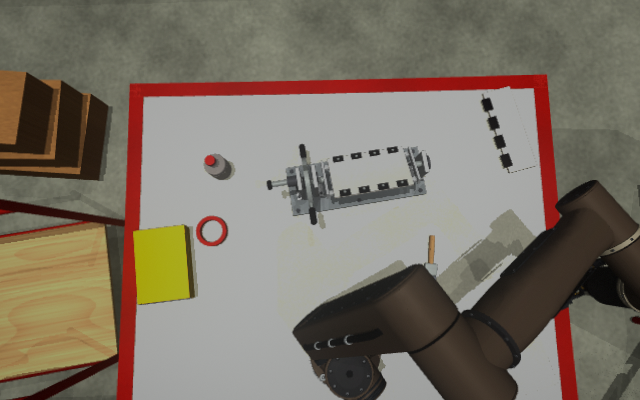

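Side view: fixture around (320,195), bottle at (205,255), tape at (255,317). Top view: fixture at (350,180), lock bar head at (270,185), near grip at (313,215), far grip at (302,150), and the brush at (431,250). I'll enlarge both.

```bash
python3 - <<'E'
import cv2
a=cv2.imread('pics/side0.png')[130:260,240:400];cv2.imwrite('pics/side0z.png',cv2.resize(a,None,fx=4.6,fy=4.6,interpolation=cv2.INTER_CUBIC))
a=cv2.imread('pics/top0.png')[130:230,255:445];cv2.imwrite('pics/top0z.png',cv2.resize(a,None,fx=4.2,fy=4.2,interpolation=cv2.INTER_CUBIC))
E
```

```text
(no output)
```

View pics/side0z.png

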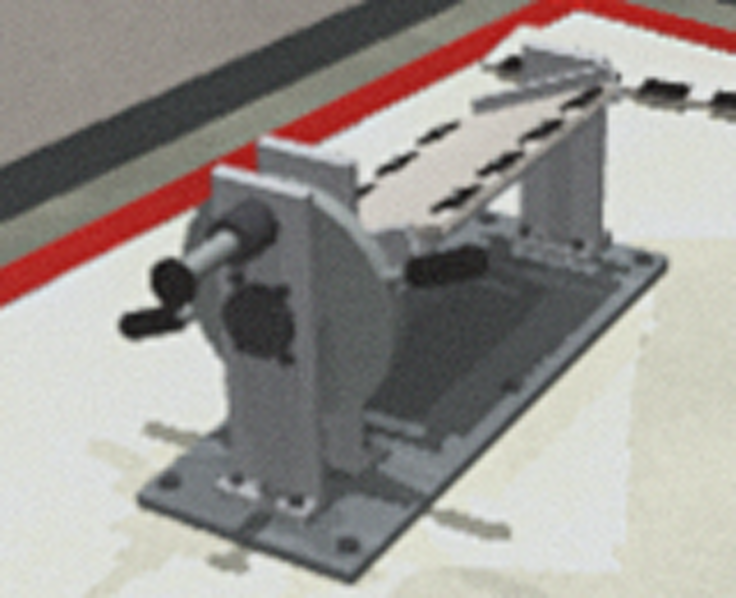

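View pics/top0z.png

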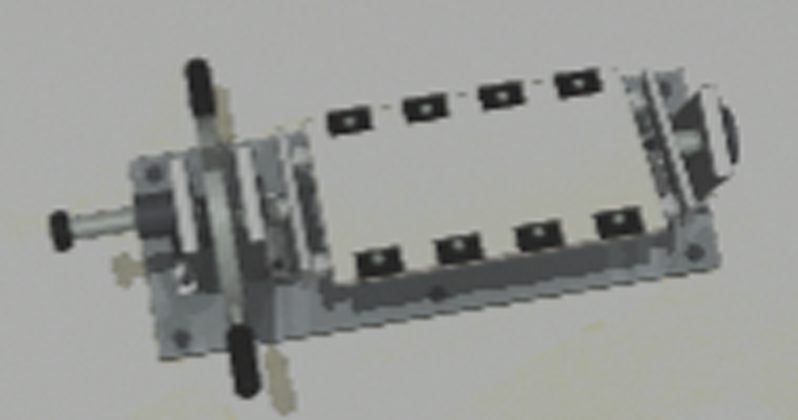

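```bash
python3 - <<'E'
from h import *
t=load('pics/top0.npz');s=load('pics/side0.npz')
T=lambda u,v:((u+.5)/4.2-.5+255,(v+.5)/4.2-.5+130)
S=lambda u,v:((u+.5)/4.6-.5+240,(v+.5)/4.6-.5+130)
r=np.round
P={}
for n,a,b in[('near',(245,361),(447,267)),('far',(200,88),(155,321)),('headc',(61,231),(173,280))]:
    P[n],e=tri([ray(t,T(*a)),ray(s,S(*b))]);print(n,r(P[n],4),r(e,4))
h=plane(t,T(53,232),.216);g=plane(t,T(138,218),.216);print('head face',r(h,4),'guide',r(g,4),np.linalg.norm(h-g))
for c in[(132,158),(162,357),(718,268),(680,70)]:print('base corner',r(plane(t,T(*c),.012),4))
for n,c in[('c1',(138,500)),('c2',(352,580)),('c3',(665,262))]:print('side corner',r(plane(s,S(*c),.006),4))
m=(P['near']+P['far'])/2;v=P['near']-P['far'];print('mid',r(m,4),'len',np.linalg.norm(v),'ang',np.arcsin(v[2]/np.linalg.norm(v)),np.arctan2(v[2],np.hypot(v[0],v[1])),'yaw x',np.arctan2(-v[1],-v[0]))
E
```

```text
near [0.4405 0.0925 0.2033] [0.0005 0.0005]
far [0.6661 0.1257 0.1   ] [0.0009 0.0009]
headc [0.5361 0.2234 0.2195] [0.0006 0.0006]
head face [0.5356 0.2292 0.216 ] guide [0.5445 0.1676 0.216 ] 0.06222947939392186
base corner [0.6288 0.188  0.012 ]
base corner [0.4614 0.1649 0.012 ]
base corner [ 0.5256 -0.2962  0.012 ]
base corner [ 0.6938 -0.2729  0.012 ]
side corner [0.6269 0.1888 0.006 ]
side corner [0.4601 0.1654 0.006 ]
side corner [ 0.5319 -0.2979  0.006 ]
mid [0.5533 0.1091 0.1516] len 0.2503411458032285 ang 0.4255051975798074 0.42550519757980737 yaw x 0.14607540985169856
```

The points agree with the sizes given: grips 250 mm apart, mid-height 0.152, guide at y +59. The disc is at about +0.43 rad and the fixture yaw at about 0.142. Next I'll work out the moves.

```bash
cat > plan.py <<'E'
from h import *
from scipy.spatial.transform import Rotation as Ro
yaw=.142;ex=np.array([np.cos(yaw),np.sin(yaw),0]);ey=np.array([-np.sin(yaw),np.cos(yaw),0])
mid=np.array([.5533,.1091,0])
def fx(x,y,z): return mid+x*ex+y*ey+[0,0,z]
def tofx(p): d=np.array(p)-mid; return np.array([d@ex,d@ey,d[2]])
def R0():
    return Ro.from_euler('xyz',get_state()['ee_rot']).as_matrix()
def goal(sgn): # tool x down, z = sgn*ey
    x=np.array([0,0,-1.]);z=sgn*ey;return np.c_[x,np.cross(z,x),z]
def row(p,sgn=None):
    s=get_state();R=R0();d=R.T@(np.array(p)-s['eef_pos'])
    w=np.zeros(3) if sgn is None else Ro.from_matrix(R.T@goal(sgn)).as_rotvec()
    return np.round(np.r_[d,w],4)
E
python3 - <<'E'
from plan import *
t=load('pics/top0.npz')
print('bottle cap',tofx(plane(t,(210,160),.17)),'R',np.round(R0(),3))
for s in(1,-1):
  for p in([.40,-.40,.34],[.47,-.2,.34],fx(-.135,0,.34)):print(s,p,row(p,s))
E
```

```text
bottle cap [0.11536884 0.29260418 0.17      ] R [[-0.001 -0.937 -0.349]
 [ 0.001 -0.349  0.937]
 [-1.     0.     0.002]]
1 [0.4, -0.4, 0.34] [-0.144  -0.2351  0.1602  0.2147  0.0015 -0.0003]
1 [0.47, -0.2, 0.34] [-1.438e-01 -3.705e-01  3.232e-01  2.147e-01  1.500e-03 -3.000e-04]
1 [0.41965878 0.08999436 0.34      ] [-1.433e-01 -4.246e-01  6.125e-01  2.147e-01  1.500e-03 -3.000e-04]
-1 [0.4, -0.4, 0.34] [-1.4400e-01 -2.3510e-01  1.6020e-01 -2.9269e+00  5.0000e-04  2.2000e-03]
-1 [0.47, -0.2, 0.34] [-1.4380e-01 -3.7050e-01  3.2320e-01 -2.9269e+00  5.0000e-04  2.2000e-03]
-1 [0.41965878 0.08999436 0.34      ] [-1.4330e-01 -4.2460e-01  6.1250e-01 -2.9269e+00  5.0000e-04  2.2000e-03]
```

```bash
python3 -m crank '[[-0.05,-0.03,0.02,0.03,0,0,0],[-0.09,-0.07,0.045,0.06,0,0,0],[-0.12,-0.115,0.075,0.1,0,0,0],[-0.144,-0.165,0.11,0.14,0,0,0],[-0.144,-0.21,0.145,0.18,0,0,0],[-0.144,-0.25,0.18,0.2147,0,0,0],[-0.144,-0.285,0.22,0.2147,0,0,0],[-0.144,-0.32,0.26,0.2147,0,0,0],[-0.144,-0.35,0.3,0.2147,0,0,0],[-0.144,-0.375,0.34,0.2147,0,0,0]]'
python3 - <<'E'
from plan import *
print(np.round(R0(),3),tofx(get_state()['eef_pos']))
for p in(fx(-.13,0,.34),fx(-.13,0,.25),fx(-.13,0,.17)):print(p,row(p,1))
E
```

```text
t: 1.35
eef_pos: [0.4685, -0.1811, 0.3403]
ee_rot: [1.042, 1.57, 2.755]
force: [0.7, -0.4, 0.6]
width: 0.0005
[[-0.001 -0.99  -0.142]
 [ 0.    -0.142  0.99 ]
 [-1.     0.     0.   ]] [-0.12500857 -0.27529138  0.34030766]
[0.42460846 0.09070198 0.34      ] [ 0.0004  0.0049  0.2753  0.0004  0.0003 -0.0005]
[0.42460846 0.09070198 0.25      ] [ 0.0904  0.0048  0.2753  0.0004  0.0003 -0.0005]
[0.42460846 0.09070198 0.17      ] [ 0.1704  0.0048  0.2752  0.0004  0.0003 -0.0005]
```

```bash
python3 -m crank '[[0,0.002,0.06,0,0,0,0],[0,0.004,0.12,0,0,0,0],[0,0.005,0.18,0,0,0,0],[0,0.005,0.24,0,0,0,0],[0,0.005,0.275,0,0,0,0],[0.05,0.005,0.275,0,0,0,0],[0.09,0.005,0.275,0,0,0,0],[0.1,0.005,0.275,0,0,0,0]]'
python3 - <<'E'
from plan import *
print(tofx(get_state()['eef_pos'])); snap('side','pics/side1.png');snap('top','pics/top1.png')
a=cv2.imread('pics/side1.png')[100:260,220:420];cv2.imwrite('pics/side1z.png',cv2.resize(a,None,fx=3.7,fy=3.7,interpolation=cv2.INTER_CUBIC))
E
```

```text
t: 2.35
eef_pos: [0.423, 0.0879, 0.2385]
ee_rot: [1.967, 1.567, -2.603]
force: [0.5, 1.0, 0.0]
width: 0.0004
[-0.13198897 -0.00252272  0.23852167]
```

View pics/side1z.png

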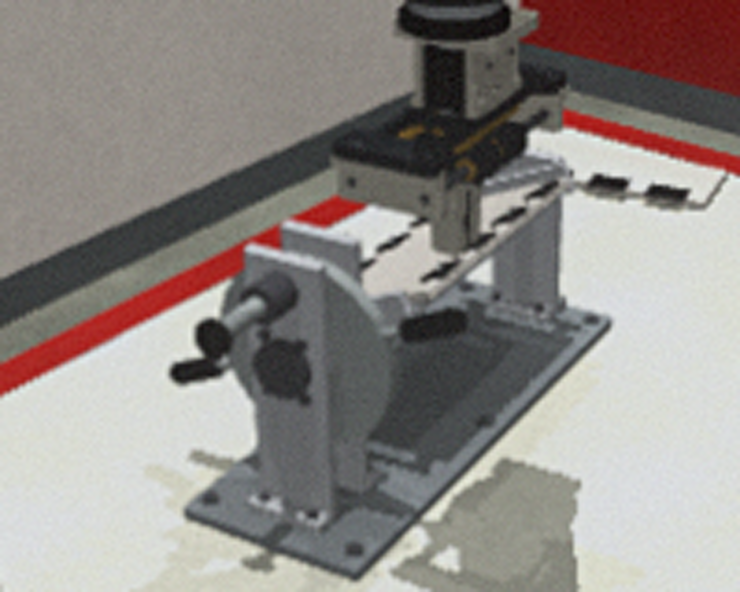

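```bash
python3 - <<'E'
from plan import *
s=load('pics/side1.npz');z=lambda p:np.round(((proj(s,p)-[220,100])+.5)*3.7)
print('tcp',z(get_state()['eef_pos']),'near',z(fx(-.114,0,.2033)),'above .2385',z(fx(-.114,0,.2385)), 'x-132',z(fx(-.132,0,.215)))
a=cv2.imread('pics/top1.png')[100:260,220:440];cv2.imwrite('pics/top1z.png',cv2.resize(a,None,fx=3.6,fy=3.6,interpolation=cv2.INTER_CUBIC))
E
```

```text
tcp [456. 285.] near [434. 326.] above .2385 [434. 284.] x-132 [456. 318.]
```

View pics/top1z.png

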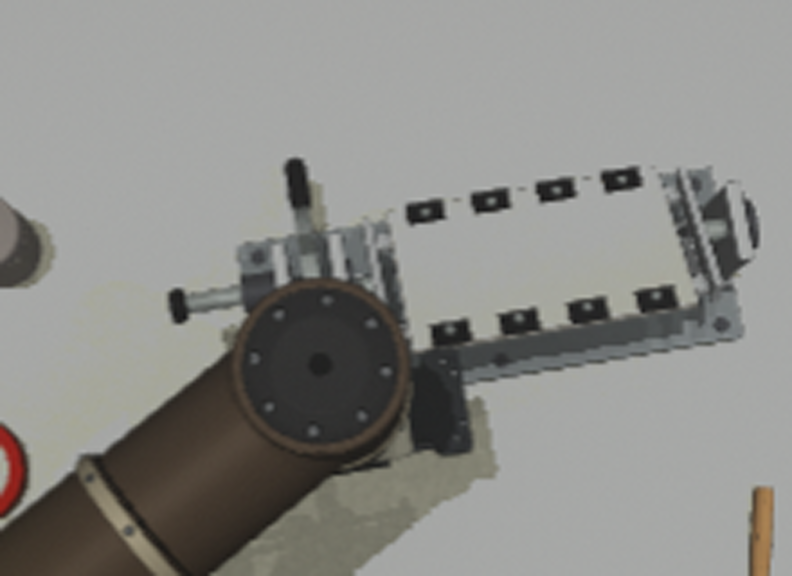

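```bash
python3 - <<'E'
from plan import *
snap('side','pics/side2.png');print(get_state()['t'],get_state()['eef_pos'])
a=cv2.imread('pics/side2.png')[135:205,305:385];cv2.imwrite('pics/side2z.png',cv2.resize(a,None,fx=8,fy=8,interpolation=cv2.INTER_NEAREST))
a=cv2.imread('pics/side0.png')[60:140,470:550];cv2.imwrite('pics/g0z.png',cv2.resize(a,None,fx=7,fy=7,interpolation=cv2.INTER_CUBIC))
s=load('pics/side0.npz');print(((proj(s,[.236,-.632,.196])-[470,60])+.5)*7)
E
```

```text
2.5 [0.42506229 0.0886196  0.24167163]
[243.84961793 494.86396961]
```

View pics/side2z.png

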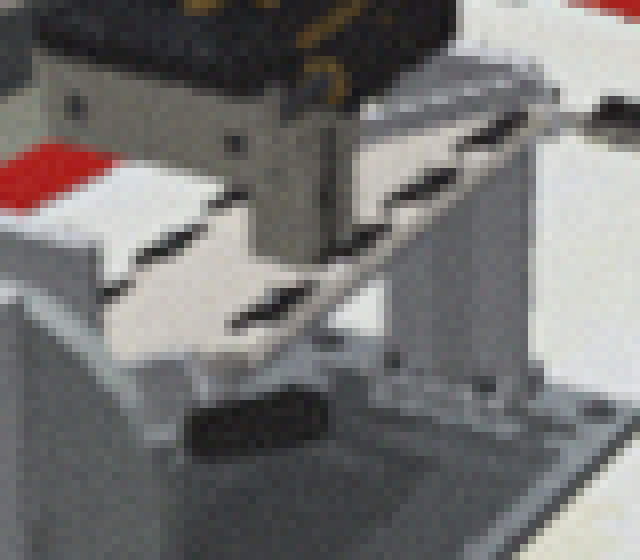

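View pics/g0z.png

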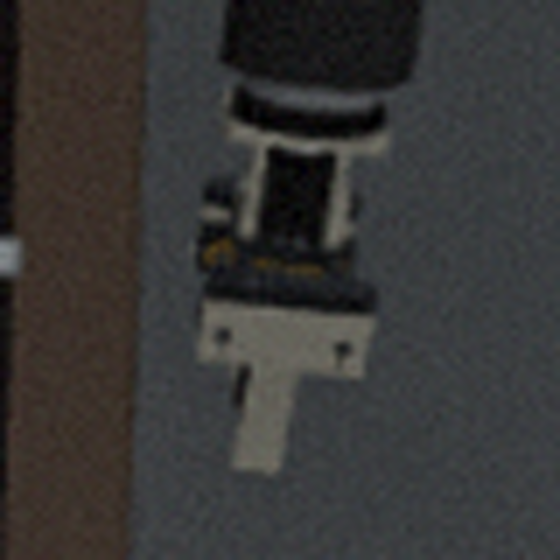

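```bash
python3 - <<'E'
from plan import *
s=load('pics/side2.npz');f=tofx(get_state()['eef_pos']);print('tcp fx',f)
for p in((316,264),(252,258),(345,255)):
    q=((p[0]+.5)/8-.5+305,(p[1]+.5)/8-.5+135);o,v=ray(s,q)
    for z in(f[2],f[2]+.01,f[2]+.02,f[2]+.03):
        print(p,z.round(3),np.round(tofx(o+v*(z-o[2])/v[2]),4))
s=load('pics/side0.npz');q=((258.5)/7-.5+470,470.5/7-.5+60);o,v=ray(s,q)
for z in(.196,.21,.22):print(o+v*(z-o[2])/v[2])
E
```

```text
tcp fx [-0.12984544 -0.00212564  0.24167163]
(316, 264) 0.242 [-0.1082 -0.0495  0.2417]
(316, 264) 0.252 [-0.1181 -0.032   0.2517]
(316, 264) 0.262 [-0.1281 -0.0144  0.2617]
(316, 264) 0.272 [-0.138   0.0031  0.2717]
(252, 258) 0.242 [-0.0866 -0.0426  0.2417]
(252, 258) 0.252 [-0.0969 -0.0252  0.2517]
(252, 258) 0.262 [-0.1073 -0.0078  0.2617]
(252, 258) 0.272 [-0.1176  0.0096  0.2717]
(345, 255) 0.242 [-0.1135 -0.0606  0.2417]
(345, 255) 0.252 [-0.1233 -0.0429  0.2517]
(345, 255) 0.262 [-0.1332 -0.0251  0.2617]
(345, 255) 0.272 [-0.143  -0.0074  0.2717]
[ 0.2422011  -0.67206555  0.196     ]
[ 0.23135086 -0.63435561  0.21      ]
[ 0.22360068 -0.60741993  0.22      ]
```

```bash
python3 -c "
from station import *
print(tcp_to_grasp)"
python3 -m crank '[[0.01,0,0,0,0,0,0],[0.02,0,0,0,0,0,0],[0.025,0,0,0,0,0,0],[0.025,0,0,0,0,0,0]]'; python3 - <<'E'
from plan import *
snap('side','pics/side3.png');print(get_state()['force'],get_state()['eef_pos'])
a=cv2.imread('pics/side3.png')[135:205,305:385];cv2.imwrite('pics/side3z.png',cv2.resize(a,None,fx=8,fy=8,interpolation=cv2.INTER_NEAREST))
E
```

```text
0.0188
t: 3.0
eef_pos: [0.4243, 0.0884, 0.2153]
ee_rot: [2.122, 1.57, -2.448]
force: [-0.2, -0.6, -0.6]
width: 0.0005
[-0.20238225 -0.58617395  0.68727988] [0.42452232 0.08856959 0.21566396]
```

View pics/side3z.png

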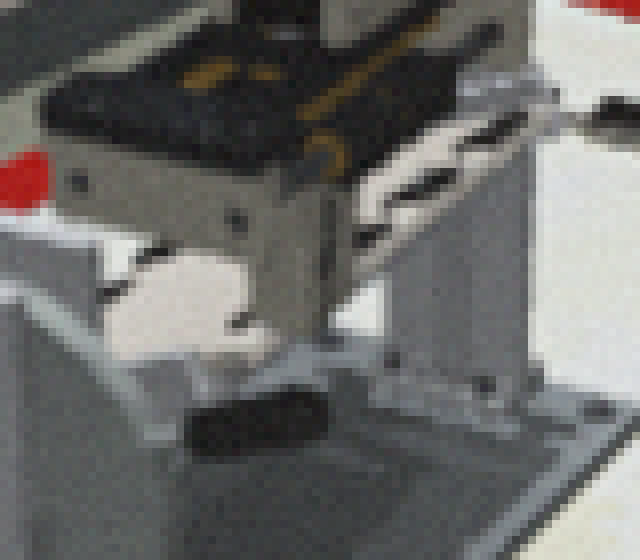

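```bash
python3 -m crank '[[0.008,0,0,0,0,0,0],[0.015,0,0,0,0,0,0],[0.015,0,0,0,0,0,0]]'; python3 -m crank '[[0.008,0,0,0,0,0,0],[0.015,0,0,0,0,0,0],[0.015,0,0,0,0,0,0]]'; python3 - <<'E'
from plan import *
snap('side','pics/side4.png');snap('top','pics/top4.png');print(get_state()['force'],get_state()['eef_pos'])
a=cv2.imread('pics/side4.png')[135:205,285:385];cv2.imwrite('pics/side4z.png',cv2.resize(a,None,fx=8,fy=8,interpolation=cv2.INTER_NEAREST))
E
```

```text
t: 3.42
eef_pos: [0.424, 0.0884, 0.1999]
ee_rot: [1.986, 1.569, -2.585]
force: [0.7, 0.3, 0.3]
width: 0.0005
t: 3.8
eef_pos: [0.4242, 0.0884, 0.185]
ee_rot: [2.019, 1.57, -2.551]
force: [0.1, -1.2, -0.7]
width: 0.0008
[-0.3199697   0.40039505  1.22087234] [0.42459578 0.08865496 0.18560044]
```

View pics/side4z.png

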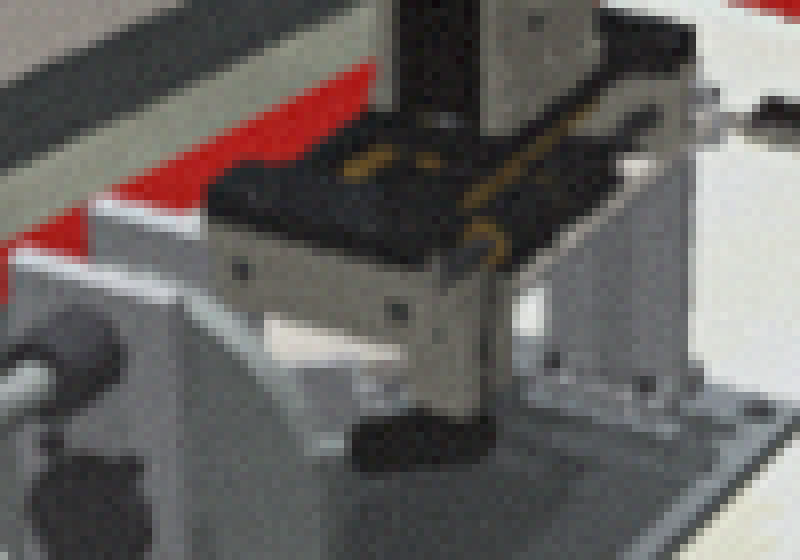

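```bash
python3 - <<'E'
import cv2
a=cv2.imread('pics/top4.png')[110:270,220:440];cv2.imwrite('pics/top4z.png',cv2.resize(a,None,fx=3.6,fy=3.6,interpolation=cv2.INTER_CUBIC))
E
```

```text
(no output)
```

View pics/top4z.png

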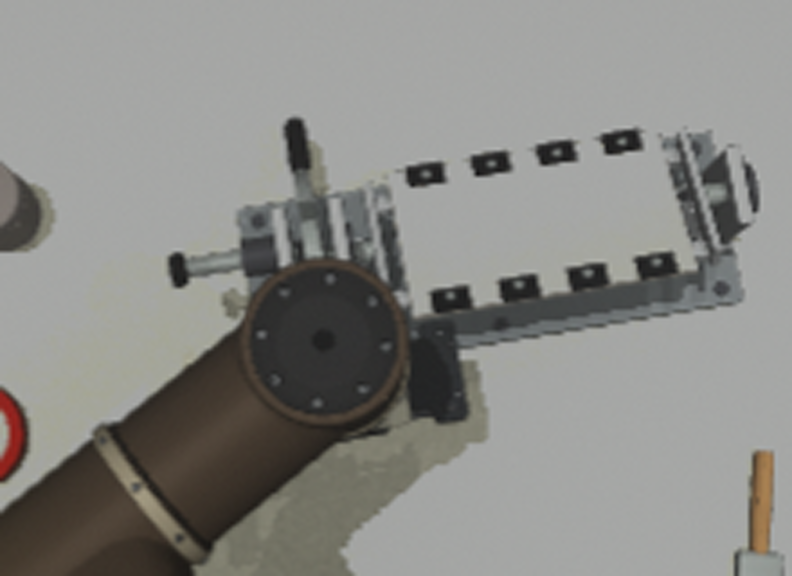

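View pics/side4.png

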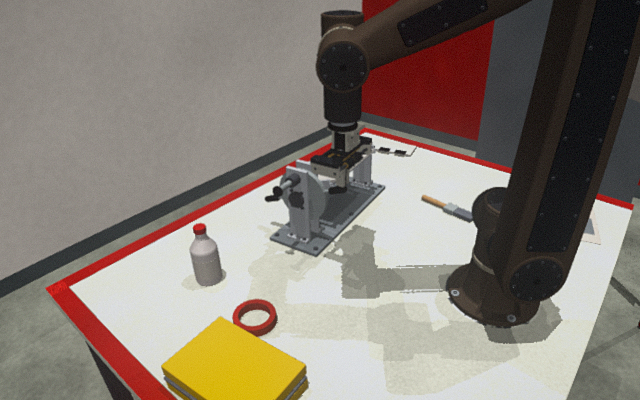

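```bash
python3 - <<'E'
from plan import *
t=load('pics/top4.npz')
print(tofx(get_state()['eef_pos']))
for p in((470,417),(458,322),(323,341)):
    q=((p[0]+.5)/3.6-.5+220,(p[1]+.5)/3.6-.5+110);o,v=ray(t,q)
    for z in(.25,.28,.31,.5,.6):print(p,z,np.round(tofx(o+v*(z-o[2])/v[2]),4))
E
```

```text
[-0.13030225 -0.00202462  0.18560044]
(470, 417) 0.25 [-0.1649 -0.104   0.25  ]
(470, 417) 0.28 [-0.1665 -0.102   0.28  ]
(470, 417) 0.31 [-0.1681 -0.1     0.31  ]
(470, 417) 0.5 [-0.1783 -0.0872  0.5   ]
(470, 417) 0.6 [-0.1836 -0.0805  0.6   ]
(458, 322) 0.25 [-0.0867 -0.1076  0.25  ]
(458, 322) 0.28 [-0.09   -0.1055  0.28  ]
(458, 322) 0.31 [-0.0934 -0.1034  0.31  ]
(458, 322) 0.5 [-0.1148 -0.0901  0.5   ]
(458, 322) 0.6 [-0.126  -0.0831  0.6   ]
(323, 341) 0.25 [-0.0842  0.004   0.25  ]
(323, 341) 0.28 [-0.0876  0.0036  0.28  ]
(323, 341) 0.31 [-0.091   0.0032  0.31  ]
(323, 341) 0.5 [-0.1127  0.0005  0.5   ]
(323, 341) 0.6 [-0.1241 -0.0009  0.6   ]
```

```bash
python3 -m crank '[[0.005,0,0,0,0,0,0],[0.01,0,0,0,0,0,0],[0.01,0,0,0,0,0,0]]'; python3 -m crank '[[0.005,0,0,0,0,0,0],[0.01,0,0,0,0,0,0],[0.01,0,0,0,0,0,0]]'; python3 - <<'E'
from plan import *
snap('side','pics/side5.png');snap('top','pics/top5.png');print(get_state()['force'],get_state()['eef_pos'])
a=cv2.imread('pics/side5.png')[135:205,255:355];cv2.imwrite('pics/side5z.png',cv2.resize(a,None,fx=8,fy=8,interpolation=cv2.INTER_NEAREST))
E
```

```text
t: 4.28
eef_pos: [0.4244, 0.0885, 0.1752]
ee_rot: [1.989, 1.57, -2.582]
force: [-0.0, -0.3, -0.2]
width: 0.0004
t: 4.65
eef_pos: [0.4245, 0.0886, 0.1652]
ee_rot: [2.012, 1.571, -2.558]
force: [0.3, 0.0, -0.5]
width: 0.0004
[0.52421961 0.6351901  0.89612028] [0.42471249 0.08878493 0.16549609]
```

View pics/side5z.png

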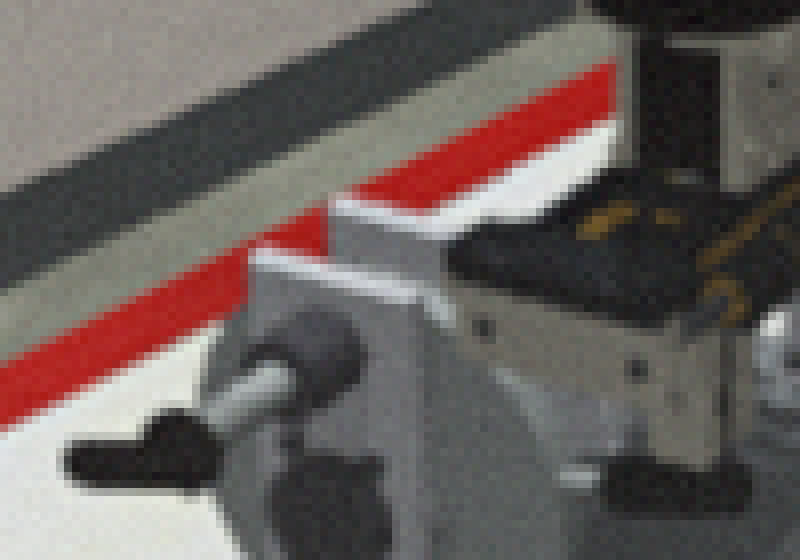

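```bash
python3 - <<'E'
from plan import *
a=cv2.imread('pics/top5.png')[110:210,220:340];cv2.imwrite('pics/top5z.png',cv2.resize(a,None,fx=6,fy=6,interpolation=cv2.INTER_CUBIC))
s=load('pics/side5.npz')
for th in(0,.1,.2,.3,.4):
    for sg in(-1,1): print(th,sg,np.round(((proj(s,fx(sg*.125*np.cos(th),0,.1505-sg*.125*np.sin(th)))-[255,135])+.5)*8))
E
```

```text
0 -1 [687. 567.]
0 1 [116. 396.]
0.1 -1 [686. 536.]
0.1 1 [120. 425.]
0.2 -1 [681. 503.]
0.2 1 [126. 455.]
0.3 -1 [673. 470.]
0.3 1 [135. 484.]
0.4 -1 [662. 437.]
0.4 1 [146. 513.]
```

View pics/top5z.png

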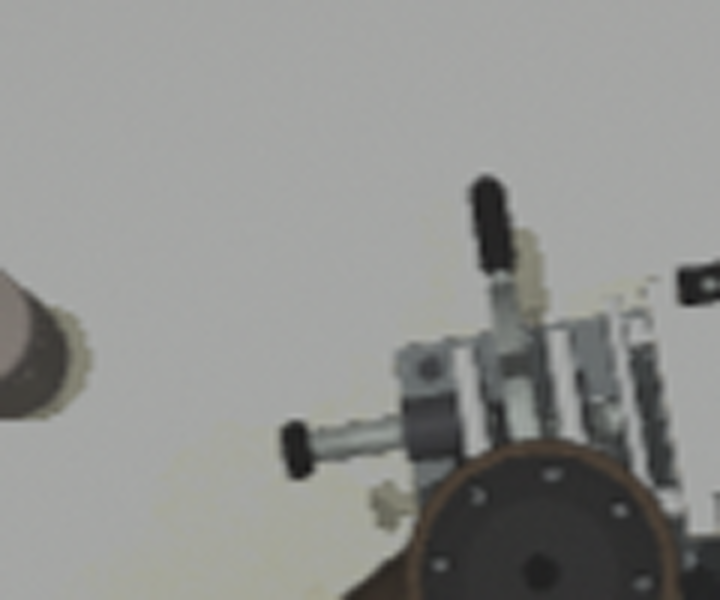

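```bash
python3 -m crank '[[0.005,0,0,0,0,0,0],[0.01,0,0,0,0,0,0],[0.015,0,0,0,0,0,0],[0.02,0,0,0,0,0,0],[0.025,0,0,0,0,0,0],[0.025,0,0,0,0,0,0]]'; python3 - <<'E'
from plan import *
snap('side','pics/side6.png');snap('top','pics/top6.png');print(get_state()['force'],get_state()['eef_pos'],get_state()['q'])
a=cv2.imread('pics/side6.png')[135:225,255:355];cv2.imwrite('pics/side6z.png',cv2.resize(a,None,fx=6,fy=6,interpolation=cv2.INTER_CUBIC))
s=load('pics/side6.npz')
for th in(-.1,0,.1,.2):
    for sg in(-1,1): print(th,sg,np.round(((proj(s,fx(sg*.125*np.cos(th),0,.1505-sg*.125*np.sin(th)))-[255,135])+.5)*6))
E
```

```text
t: 5.5
eef_pos: [0.4244, 0.0886, 0.1401]
ee_rot: [1.873, 1.57, -2.697]
force: [0.3, -0.3, -0.9]
width: 0.0001
[ 0.99615485 -0.08105409  0.02136838] [0.42461066 0.08870831 0.14051992] [ 6.63976559e-01 -2.59859186e-04 -5.74797150e-01  1.67701368e-05
 -9.96120655e-01 -2.09270297e+00]
-0.1 -1 [514. 448.]
-0.1 1 [ 86. 276.]
0 -1 [516. 425.]
0 1 [ 87. 297.]
0.1 -1 [514. 402.]
0.1 1 [ 90. 319.]
0.2 -1 [511. 377.]
0.2 1 [ 95. 341.]
```

View pics/side6z.png

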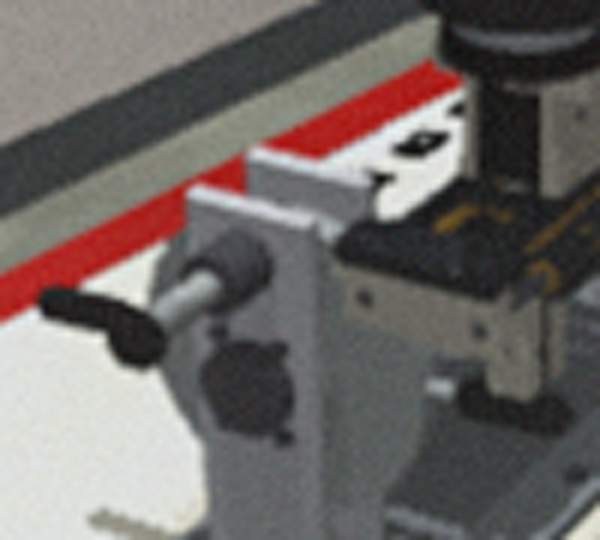

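```bash
python3 -m crank '[[0.005,0,0,0,0,0,0],[0.01,0,0,0,0,0,0],[0.01,0,0,0,0,0,0]]'; python3 -m crank '[[-0.05,0,0,0,0,0,0],[-0.1,0,0,0,0,0,0],[-0.15,-0.01,0.01,-0.1,0,0,0],[-0.2,-0.01,0.06,-0.2,0,0,0],[-0.2,-0.01,0.12,-0.3,0,0,0],[-0.2,-0.01,0.17,-0.4,0,0,0],[-0.2,-0.01,0.2,-0.5,0,0,0],[-0.2,-0.01,0.2,-0.5,0,0,0]]'; python3 - <<'E'
from plan import *
snap('side','pics/side7.png');snap('top','pics/top7.png');print(tofx(get_state()['eef_pos']),get_state()['q'])
a=cv2.imread('pics/side7.png')[135:225,255:355];cv2.imwrite('pics/side7z.png',cv2.resize(a,None,fx=6,fy=6,interpolation=cv2.INTER_CUBIC))
a=cv2.imread('pics/top7.png')[110:210,220:340];cv2.imwrite('pics/top7z.png',cv2.resize(a,None,fx=6,fy=6,interpolation=cv2.INTER_CUBIC))
E
```

```text
t: 5.98
eef_pos: [0.4244, 0.0886, 0.1302]
ee_rot: [2.001, 1.57, -2.57]
force: [-0.4, -0.3, 0.5]
width: 0.0004
t: 6.98
eef_pos: [0.4057, 0.2899, 0.3298]
ee_rot: [1.856, 1.57, -2.211]
force: [0.6, -0.5, 0.2]
width: 0.0002
[-0.12051743  0.19794987  0.33030685] [ 1.01269592e+00  3.49190641e-04 -1.34181437e-01  1.48323598e-04
 -1.43706570e+00 -1.94169843e+00]
```

View pics/side7z.png

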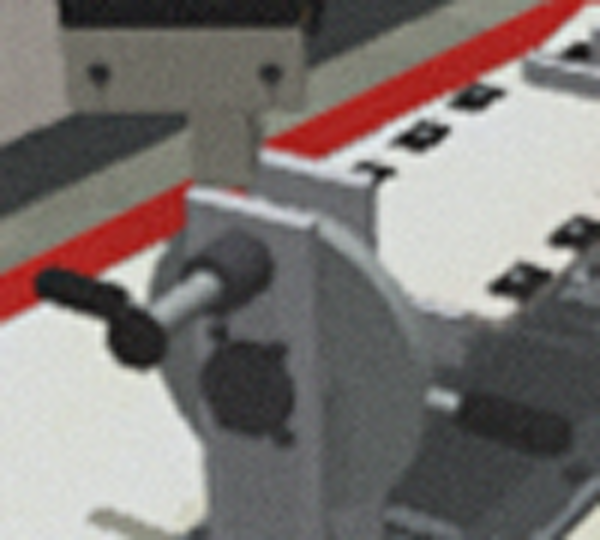

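View pics/top7z.png

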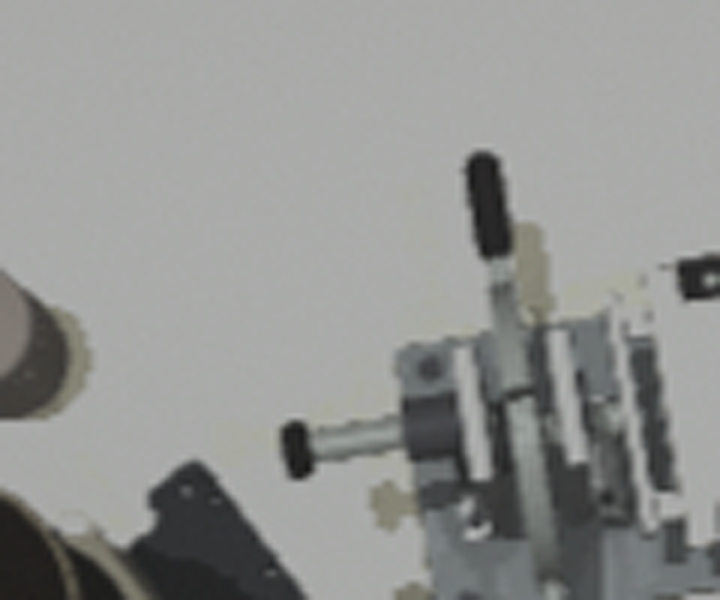

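```bash
python3 - <<'E'
from plan import *
t=load('pics/top7.npz');s=load('pics/side7.npz')
S=lambda u,v:((u+.5)/6-.5+255,(v+.5)/6-.5+135)
T=lambda u,v:((u+.5)/6-.5+220,(v+.5)/6-.5+110)
a=cv2.imread('pics/top7.png')[165:260,270:350];cv2.imwrite('pics/top7y.png',cv2.resize(a,None,fx=6,fy=6,interpolation=cv2.INTER_CUBIC))
# near: ray on fixture plane y=0
o,v=ray(s,S(515,424));k=-( (o-mid)@ey)/(v@ey);n=tofx(o+k*v);print('near',n,np.arctan2(n[2]-.1505,-n[0]))
f,e=tri([ray(t,T(488,205)),ray(s,S(83,294))]);f=tofx(f);print('far',f,e,np.arctan2(.1505-f[2],f[0]))
for c in((514,396),(518,440)):print(tofx(plane(t,T(*c),.23)))
print('head',tofx(plane(t,T(284,451),.216)))
for x in(-.011,.011):print('slot edge px',((proj(t,fx(x,0,.228))-[220,110])+.5)*6)
E
```

```text
near [-1.24945595e-01 -3.34711706e-18  1.50936080e-01] 0.0034901409445787365
far [0.12551054 0.00127833 0.1523666 ] [np.float64(0.00029453481291298714), np.float64(0.00029453481291286316)] -0.014870992457829788
[0.0063616  0.00270806 0.23      ]
[-0.01607863  0.00424898  0.23      ]
head [-8.92518027e-05  1.22272895e-01  2.16000000e-01]
slot edge px [525.41387472 429.91638356]
slot edge px [518.5234981  387.36691544]
```

View pics/top7y.png

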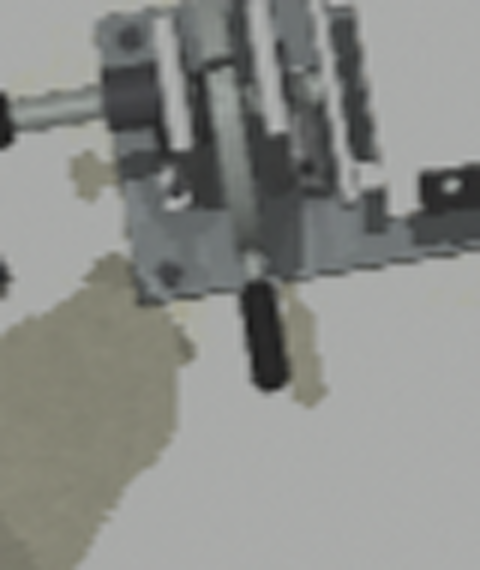

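```bash
cat >> plan.py <<'E'
def rowx(p):
    s=get_state();R=R0();d=R.T@(np.array(p)-s['eef_pos']);x=np.array([0,0,-1.]);z=-ex
    return np.round(np.r_[d,Ro.from_matrix(R.T@np.c_[x,np.cross(z,x),z]).as_rotvec()],4)
E
python3 - <<'E'
from plan import *
for p in(fx(0,.17,.33),fx(0,.17,.175)):print(rowx(p))
E
```

```text
[ 3.000e-04 -9.240e-02 -8.230e-02 -1.071e+00 -0.000e+00 -9.000e-04]
[ 1.553e-01 -9.250e-02 -8.220e-02 -1.071e+00 -0.000e+00 -9.000e-04]
```

```bash
python3 -m crank '[[0,-0.03,-0.03,-0.18,0,0,0],[0,-0.06,-0.06,-0.36,0,0,0],[0,-0.0925,-0.082,-0.54,0,0,0],[0,-0.0925,-0.082,-0.72,0,0,0],[0,-0.0925,-0.082,-0.9,0,0,0],[0,-0.0925,-0.082,-1.071,0,0,0],[0.05,-0.0925,-0.082,-1.071,0,0,0],[0.1,-0.0925,-0.082,-1.071,0,0,0],[0.145,-0.0925,-0.082,-1.071,0,0,0],[0.155,-0.0925,-0.082,-1.071,0,0,0]]'; python3 - <<'E'
from plan import *
snap('side','pics/side8.png');snap('top','pics/top8.png');print(tofx(get_state()['eef_pos']),np.round(R0(),3))
a=cv2.imread('pics/side8.png')[115:235,225:355];cv2.imwrite('pics/side8z.png',cv2.resize(a,None,fx=5,fy=5,interpolation=cv2.INTER_CUBIC))
E
```

```text
t: 8.32
eef_pos: [0.5281, 0.2755, 0.1732]
ee_rot: [0.576, 1.566, -2.425]
force: [0.2, -0.1, 0.2]
width: 0.0003
[0.00022377 0.16949505 0.17582185] [[-0.     0.141 -0.99 ]
 [-0.001 -0.99  -0.141]
 [-1.     0.001  0.   ]]
```

View pics/side8z.png

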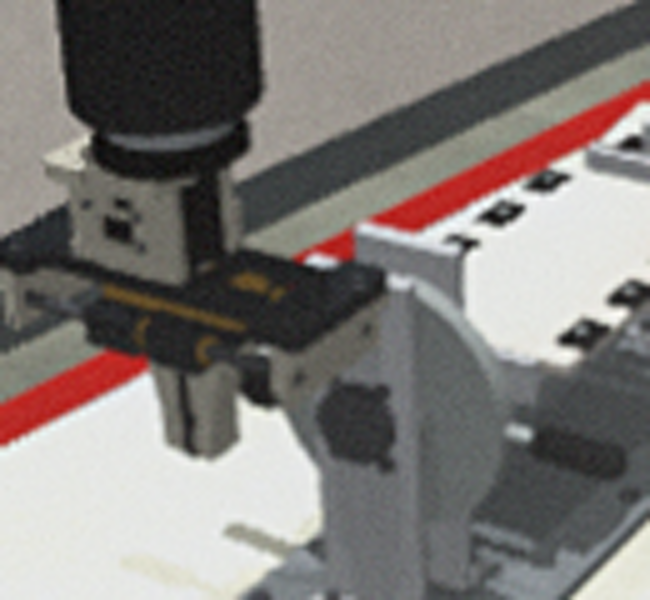

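```bash
python3 - <<'E'
from plan import *
s=load('pics/side8.npz');t=load('pics/top8.npz')
y=.1695
for dz in(0,.03):
  for x,yy in((-.021,y+.0095),(.021,y+.0095),(-.021,y-.0095)):print(dz,x,yy,np.round(((proj(s,fx(x,yy,.1758+dz))-[225,115])+.5)*5))
for n,p in(('head c',fx(0,.122,.216)),('head top',fx(0,.11,.231)),('bush top end',fx(0,.06,.232))):print(n,np.round(((proj(s,p)-[225,115])+.5)*5))
a=cv2.imread('pics/top8.png')[120:230,210:350];cv2.imwrite('pics/top8z.png',cv2.resize(a,None,fx=5,fy=5,interpolation=cv2.INTER_CUBIC))
E
```

```text
0 -0.021 0.17900000000000002 [227. 517.]
0 0.021 0.17900000000000002 [164. 495.]
0 -0.021 0.16 [250. 500.]
0.03 -0.021 0.17900000000000002 [223. 467.]
0.03 0.021 0.17900000000000002 [158. 446.]
0.03 -0.021 0.16 [246. 450.]
head c [256. 391.]
head top [268. 356.]
bush top end [324. 316.]
```

View pics/top8z.png

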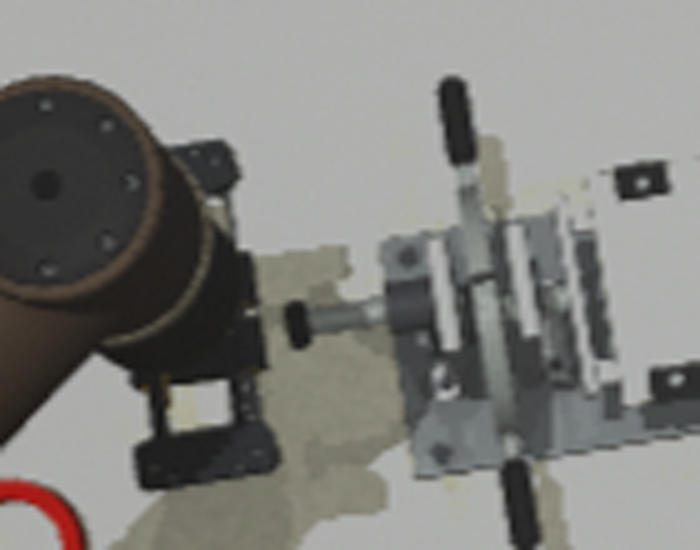

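```bash
python3 -m crank '[[0,0.02,0,0,0,0,0],[0,0.03,0,0,0,0,0],[0,0.035,0,0,0,0,0],[0,0.04,0,0,0,0,0],[0,0.045,0,0,0,0,0],[0,0.05,0,0,0,0,0],[0,0.054,0,0,0,0,0],[0,0.058,0,0,0,0,0]]'; python3 - <<'E'
from plan import *
print(tofx(get_state()['eef_pos']));snap('top','pics/top9.png');snap('side','pics/side9.png')
a=cv2.imread('pics/top9.png')[120:230,210:350];cv2.imwrite('pics/top9z.png',cv2.resize(a,None,fx=5,fy=5,interpolation=cv2.INTER_CUBIC))
a=cv2.imread('pics/side9.png')[115:235,225:355];cv2.imwrite('pics/side9z.png',cv2.resize(a,None,fx=5,fy=5,interpolation=cv2.INTER_CUBIC))
E
```

```text
t: 9.43
eef_pos: [0.5379, 0.2204, 0.1758]
ee_rot: [-2.825, 1.57, 0.46]
force: [0.6, 4.7, 3.1]
width: 0.0001
[0.0005093  0.11236143 0.17584786]
```

View pics/top9z.png

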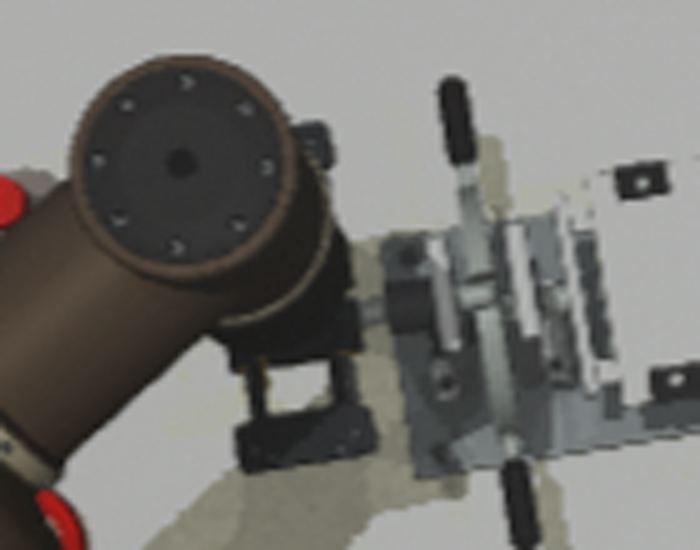

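View pics/side9z.png

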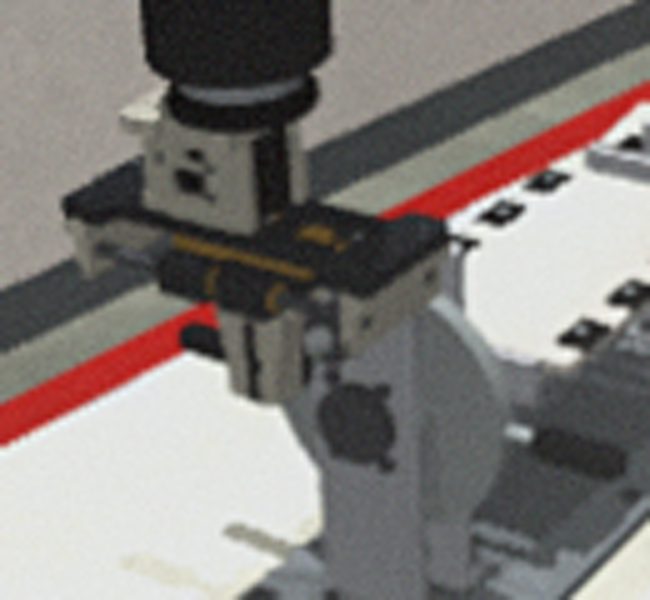

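```bash
python3 -m crank '[[0,0.005,0,0,0,0,0],[0,0.01,0,0,0,0,0],[0,0.015,0,0,0,0,0],[0,0.02,0,0,0,0,0],[0,0.024,0,0,0,0,0],[0,0.027,0,0,0,0,0],[0,0.028,0,0,0,0,0]]'; python3 -m crank '[[0,0.001,0,0,0,0,0]]';  python3 -m crank '[[0,0.001,0,0,0,0,0]]';python3 -c "
from plan import *
print(tofx(get_state()['eef_pos']))"
```

```text
t: 10.4
eef_pos: [0.5414, 0.1944, 0.1756]
ee_rot: [-1.859, 1.567, 1.425]
force: [-1.2, 13.7, 2.6]
width: 0.0006
t: 10.52
eef_pos: [0.5415, 0.1944, 0.1757]
ee_rot: [-1.848, 1.566, 1.436]
force: [-2.9, 17.3, 3.0]
width: 0.0006
t: 10.65
eef_pos: [0.5415, 0.1943, 0.1757]
ee_rot: [-1.834, 1.565, 1.45]
force: [-5.0, 21.3, 3.0]
width: 0.0005
[0.00041161 0.08604865 0.17567239]
```

```bash
python3 -m crank '[[0,-0.02,0,0,0,0,0],[0,-0.06,0,0,0,0,0],[-0.06,-0.1,0,0,0,0,0],[-0.12,-0.14,0,0,0,0,0],[-0.15,-0.18,0,0,0,0,0],[-0.15,-0.2,0,0,0,0,0],[-0.15,-0.2,0,0,0,0,0]]'; python3 - <<'E'
from plan import *
print(get_state()['force']);t=snap('top','pics/top10.png');s=snap('side','pics/side10.png')
a=cv2.imread('pics/top10.png')[110:230,220:350];cv2.imwrite('pics/top10z.png',cv2.resize(a,None,fx=6,fy=5*1.2,interpolation=cv2.INTER_CUBIC))
a=cv2.imread('pics/side10.png')[125:245,255:385];cv2.imwrite('pics/side10z.png',cv2.resize(a,None,fx=5,fy=5,interpolation=cv2.INTER_CUBIC))
for n,p in(('face home',fx(0,.074,.216)),('near grip0',fx(-.125,0,.1505)),('far0',fx(.125,0,.1505))):print(n,np.round(((proj(t,p)-[220,110])+.5)*6),np.round(((proj(s,p)-[255,125])+.5)*5))
E
```

```text
t: 11.52
eef_pos: [0.5123, 0.3893, 0.3239]
ee_rot: [0.774, 1.567, -2.224]
force: [-0.2, -0.2, -1.0]
width: 0.0002
[-0.15578998 -0.17698581 -1.0069374 ]
face home [379. 436.] [160. 303.]
near grip0 [565. 665.] [430. 404.]
far0 [491. 206.] [ 72. 298.]
```

View pics/top10z.png

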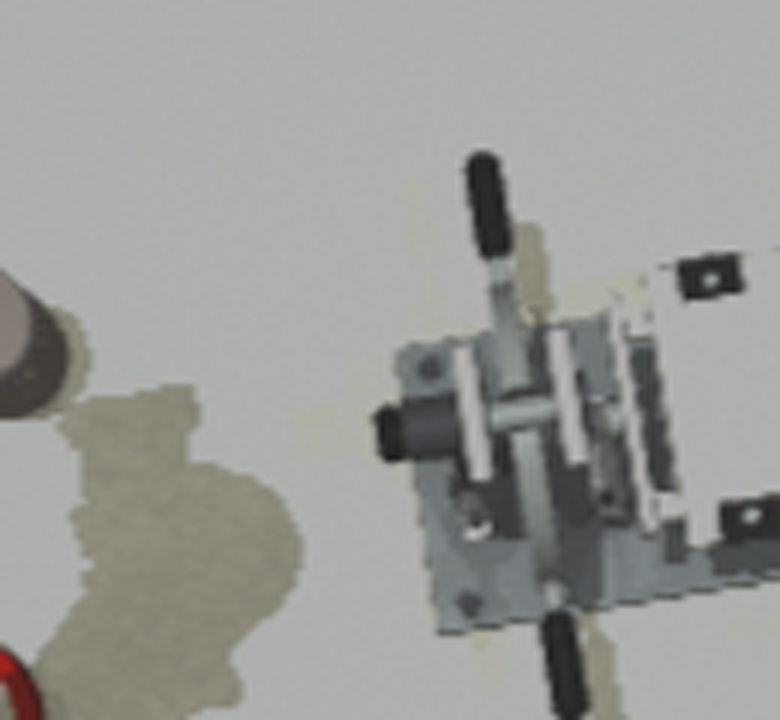

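View pics/side10z.png

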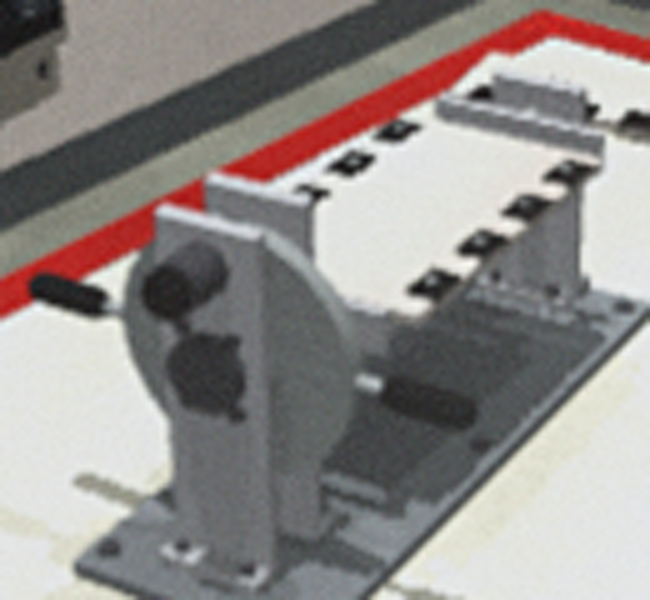

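The head sits against the guide with no bar showing between them. The face is at (377,434), against (379,436) predicted for home. The bar crosses the disc's slot into the inner plate, and the grips are level. The tool is clear of everything, so I'm handing in.

```bash
python3 -c "
from station import *
from plan import *
import cv2
a=np.load('pics/side0.npz')['pixels'].astype(int);b=np.load('pics/side10.npz')['pixels'].astype(int)
print('diff bottle,tape',abs(a-b)[220:290,185:225].mean(),abs(a-b)[295:340,228:282].mean())
job_done()"
```

```text
diff bottle,tape 6.5061904761904765 28.16968449931413
the job is handed in; nothing more can be done
```

```bash
python3 - <<'E'
from h import *
for n,box in(('side',(290,345,220,290)),('top',(205,255,185,240))):
  for i in('0','10'):
    p=load(f'pics/{n}{i}.npz')['pixels'].astype(int)[box[0]:box[1],box[2]:box[3]]
    m=(p[...,0]>1.8*p[...,1])&(p[...,0]>60);y,x=np.nonzero(m);print(n,i,x.mean(),y.mean(),len(x))
E
```

```text
side 0 35.190140845070424 25.95774647887324 710
side 10 35.55167958656331 26.152454780361758 774
top 0 25.86127167630058 25.609826589595375 346
top 10 25.628242074927954 25.56772334293948 347
```

The fixture is level and locked, and I handed the job in at about 11.6 s. I pressed the near hand bar down with shut fingers until the disc was level, then pushed the lock bar through the slot by its head.

**Disc:** it started at about +0.43 rad. Before the push, the near and far grips gave +0.003 and -0.015 rad.

**Lock bar:** the push stopped dead at 21 N of side force. The last pictures show the bar through the slot, the head against the guide, and the head's face within a pixel or two of its fully home position. The reading at the stop put the face at fixture y of about +76.5 mm, against the stated 74; I take the difference as measuring error.

**Loose things and panel:** I saw no panel contact.
- **Tape:** its picture difference came out large (28). I only checked this after handing in; its red area had not moved by more than 0.4 pixel in either view, so I put it down to the arm's shadow.
- **Bottle:** its picture difference was small (6.5).
- **Brush:** I did not measure it again, but the arm never went down near it.

**One disagreement:** the visible fingertips stood about 30 mm higher than the reported TCP. Contact with the grip agreed with the pictures, so I worked with that offset.

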